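# Reset the quick-release clamp of the mirror bonding jig

## Robot

A 6-joint arm with a two-finger parallel gripper is mounted at the origin on the work surface. World frame = base frame: x ahead of the robot, y to its left, z up, the work surface at z = 0. Lengths are in m, angles in rad, forces in N, time in s.
With the tool pointing down it reaches from about 0.425 to 0.95 m from the base axis. Payload 3.5 kg.
Tool frame: the origin (TCP) lies at the very end of the fingers, on their centre line; the grasp point (between the pads) lies 19 mm behind it; z points along the fingers, y is the line along which they close (so a half turn about z gives the same grasp; the last joint's range is limited). The gripper opens to 85 mm and grips with 20 to 120 N. Pads are 22 mm wide; open, the fingers measure 114 mm over their backs; the gripper's body (76 mm by 85 mm) begins 54 mm behind the grasp point. The pads swing forward as they close: fully open they stand 13 mm farther back than shut.
Start: joints at [1.139, 0.286, 1.577, -0, 1.279, -0.15], TCP at [0.188, 0.648, 0.197] pointing down, gripper open.
Joint ranges: [-2.77, 2.77], [-0.9, 2.22], [0.21, 2.48], [-1.53, 4.67], [0.24, 2.81], [-2.84, 2.84]. Speed limits (rad/s): [2.79, 2.79, 3.14, 3.14, 3.14, 3.14].

## Interface

Orientations are given as a unit quaternion [x, y, z, w].
In Python, from plant import ctrl gives the robot as it stands.
- The arm moves only by the tool carry_out, never from a script. Its argument "deltas" is one flat list of numbers, 6 for each row, row after row: the shift along the tool's x, y, z in m, then the turn, a rotation vector about the tool's x, y, z in rad. A call has 1 to 5 rows; each row is the pose to reach, as a shift and turn from the pose commanded when the call began, along the tool's axes at that moment; what a row does not reach only later rows make up. A row lasts 1/8 s, in which the tool goes at most 62.5 mm and 10.7 degrees, less where a joint would pass 70% of its speed; a pose out of reach is approached as far as the arm can. A call with a gripper value outside its range is refused whole. "grip" is the opening in per cent of the stroke, from 0 (shut) to 100 (fully open), set as the call begins (left out, the last holds). The fingers move at their own pace and stop on an object; "grip_force" is the grip in N (left out, the last holds). Time passes only in rows, so rows that repeat a pose let the fingers close. It gives the time, the measured TCP pose, the force, the opening and the grip force at its end, in the units of the state.
- ctrl.get_state(): the state, without advancing time (a new reading comes with each control period).
- ctrl.read_camera(name): name is "scene" or "side" or "wrist"; returns (picture, depth): 400x640x3 uint8, red, green, blue; 400x640 float32, m along the optical axis (not along the pixel's ray), 0 where there is no reading.
- ctrl.camera_model(name): a dict with "intrinsics" (3x3 intrinsics, pixels), "extrinsics" (4x4, takes a point from world to camera coordinates); the wrist camera has in their place "hand_eye" (4x4, takes a point from camera to tool coordinates, whose origin is the TCP and whose axes are the flange's). Camera axes: x right, y down, z forward; pixel columns grow to the right and rows downward; lengths in m; the calibration is good to about 2 mm. A picture is of the moment at which its call begins: read the wrist's pose just before it. camera_model takes no time and is no camera call.
- ctrl.sign_off(): hands the job in; it is judged then, once.
Trained networks look in the newest picture that a camera, given by its name, has taken for a name from the list of things; names that differ only in an ending like _2 or _b are one class to them, and where a whole thing is asked for, a point or a joint stands for the part that bears it (a point fixed in the world has none). Each returns a list of dicts, best first, with "score" (0 to 1); they miss things now and then, are a little off and sometimes report something else, mostly with a low value. They report only what shows in the picture. A call takes as long as a camera call.
- ctrl.find_in(camera, query): "uv" ([column, row] in pixels, amid what is visible of it).
The state is a dict: "time": time; "qpos": joint angles; "dq": joint speeds; "joint_efforts": joint torques, N m; "eef_pos": TCP position; "tcp_rot": TCP orientation; "contact_force": force on the tool from outside, world axes, zero at the start; "wrist_torque": the same for the moment, N m; "opening": opening from 0.0 (shut) to 1.0 (fully open); "finger_force": force on a finger pad.
Only numpy, scipy, OpenCV 4.12 (cv2) and the standard library are available. Lean on these libraries where they do the work, as an engineer would, in place of code of your own. Each camera call takes 0.05 s, during which the arm holds its last target. There are 200 camera calls.

## Task

The quick-release clamp on the sloping jig no longer presses the mirror strips. Flip its cam lever fully open, turn the wing nut clockwise until its pointer nose lines up with the raised ridge on the clamp bar's ear, then flip the lever fully closed again. Do not disturb the pliers, the box of strips or the glue bottle.

Things in the scene. Friction and masses are not known exactly. Their poses are not given: they have to be found in the camera images.
- jig: Plywood jig fixed to the bench, 215 x 130 mm, its face sloping up 30 degrees. Origin: centre of underside; x horizontal, from the low to the high end (yaw 1.2 to 1.85 rad, so about to the robot's left), z up, y left when facing uphill. A 36 mm wide aluminium clamp bar lies up the slope, its top 20 mm off the face. SLOPE FRAME: origin at jig (0,0,85 mm), x uphill, y as the jig's, z off the face.
- mark (a point): Top of the raised ridge (4 mm wide, 12 mm long, running along y) on the ear at the clamp bar's -y side: slope frame (0, -40, 25) mm. Its axes are those of the slope frame: x uphill, y level across the slope, z square off the face (30 degrees from vertical, leaning to the jig's -x).
- nut_centre (a point): Middle of the steel wing nut's wings, on the stud axis: slope frame (0, 0, 34) mm. The wings are a bar 40 mm long (nut's own y), 14 mm thick (own x), 20 mm high (24 to 44 mm off the face): pinch across the 14 mm, tool along the stud axis (own z = slope z), tilted 30 degrees. Own y points to the nose. The closed lever lies right above it (5 mm gap).
- pointer (a point): Tip of the small nose (6 mm wide, 10 mm long) on one end of the wings, 29 mm from the stud axis along the nut's own y, 28 mm off the face. At the right setting it points along slope -y at the ridge.
- nut (a joint): Nut angle: 0 = pointer nose on the ridge; negative = loose (starts -1.3 to -0.7 rad, nose turned uphill of the ridge); grows when turned clockwise seen from above the face; stops at -2.0 and 0.8. Friction 0.1 N m, stays where left. The bar with nut and lever sinks 1.5 mm towards the face per rad.
- hinge (a point): Pivot axis of the cam lever, at the bar's high end: slope frame (64, 0, 36) mm; the axis runs along y.
- lever_grip (a point): Grip point on the black lever, 12 mm from its free end, mid-thickness; in the lever's frame (-115, 0, 18) mm from the pivot. The lever is a flat bar 14 mm wide (y), 10 mm thick, 127 mm long. Closed, it lies parallel to the slope, 54 mm off the face, its free end downhill of the nut with free space beside and below it. Pinched on its sides it can pivot between the pads.
- lever (a joint): Angle of the cam lever about the hinge: 0 = fully closed (stop; starts at 0 to 0.06 rad); grows as its free end swings up off the face and over uphill, in the plane of the jig's x and z; 2.4 rad = fully open (stop). Friction about 0.2 N m, stays where left.
- pliers: Black pliers lying on the bench, 150 x 70 x 18 mm, loose; bystander. Origin: centre of underside.
- strip_box: Low open paper-covered box with mirror strips, 160 x 250 x 35 mm; bystander. Origin: centre of underside.
- glue: Small glue bottle, 40 mm diameter, 110 mm high, standing; bystander. Origin: centre of underside.

How it is judged:
By the outcome, as a careful person would: the job done as asked, in the order asked, and still so for the second after the job is handed in, with the robot touching nothing.
It also fails if it takes over 67 s, if anything falls off the work surface, if the arm or the gripper's body presses on something with over 40 N, if the wrist force passes 120 N, or if a joint passes its speed limit or range.

## Working session

There is one attempt and no reset: what is moved stays moved. The work goes in short steps, Python scripts to look and compute and a tool call to move; the robot and the scene stay as the last step left them, time stands still between calls to the robot, and variables do not carry over. Pictures are saved under pics/ and viewed, at most 10 in all, crops included, and the job is handed in when it is done.

Besides the shell and the picture viewer there is one more tool, called after ">>>" by a JSON object that holds its "api" and its "payload". carry_out: Moves the arm, as the interface text tells. Its arguments: {"type":"object","properties":{"deltas":{"type":"array"},"grip":{"type":"number"},"grip_force":{"type":"number"}},"required":["deltas"]}

```bash
mkdir -p pics; ls; cat > h.py <<'E'
import numpy as np, cv2
from scipy.spatial.transform import Rotation as R
from plant import ctrl
def cam(n):
    s=ctrl.get_state(); im,d=ctrl.read_camera(n); m=ctrl.camera_model(n)
    K=np.array(m["intrinsics"])
    if n=="wrist":
        T=np.eye(4);T[:3,:3]=R.from_quat(s["tcp_rot"]).as_matrix();T[:3,3]=s["eef_pos"]
        C=T@np.array(m["hand_eye"])
    else: C=np.linalg.inv(np.array(m["extrinsics"]))
    return im,d,K,C
def cloud(d,K,C):
    v,u=np.mgrid[:d.shape[0],:d.shape[1]]
    P=np.stack([(u-K[0,2])/K[0,0]*d,(v-K[1,2])/K[1,1]*d,d],-1)
    return P@C[:3,:3].T+C[:3,3]
def proj(p,K,C):
    q=(np.atleast_2d(p)-C[:3,3])@C[:3,:3]; q=q@K.T
    return q[:,:2]/q[:,2:]
E
python3 - <<'E'
from h import *
s=ctrl.get_state(); print(s)
for n in ["scene","side","wrist"]:
    im,d,K,C=cam(n); np.savez(f"{n}0.npz",im=im,d=d,K=K,C=C)
    cv2.imwrite(f"pics/{n}0.png",im[...,::-1])
    P=cloud(d,K,C); print(n,C[:3,3].round(3),C[:3,2].round(2))
    for q in ["jig","lever_grip","nut","pointer","mark","lever","hinge","glue","pliers","strip_box"]:
        r=ctrl.find_in(n,q)
        for x in r[:1]:
            u,v=map(int,np.round(x["uv"])); print(q,round(x["score"],2),(u,v),P[v,u].round(3))
a=[cv2.imread(f"pics/{n}0.png") for n in ["scene","side"]]
E
```

```text
pics
{'time': 0.0, 'qpos': array([ 1.13900801e+00,  2.87174406e-01,  1.57820110e+00, -2.99855545e-06,
        1.27860474e+00, -1.50020418e-01]), 'dq': array([ 0.00037537,  0.00100201,  0.00120661, -0.00047674,  0.00037526,
       -0.00151271]), 'joint_efforts': array([-2.96449443e-04, -4.05979085e+01, -2.92627054e+01, -1.43333982e-04,
        5.68538773e-03, -5.72902962e-06]), 'eef_pos': array([0.18735485, 0.647697  , 0.19552841]), 'tcp_rot': array([ 1.40417833e-01,  9.90091615e-01, -1.14405262e-03, -3.41028855e-04]), 'contact_force': array([0.13642915, 1.19333338, 0.1407999 ]), 'wrist_torque': array([ 0.03718951, -0.01381526, -0.03632582]), 'finger_force': 0.0, 'opening': 1.002919147430649}
scene [ 1.135 -0.405  1.055] [-0.5   0.37 -0.78]
jig 0.88 (330, 230) [0.585 0.043 0.077]
lever_grip 0.5 (324, 211) [0.562 0.037 0.146]
pointer 0.49 (329, 220) [0.572 0.048 0.107]
mark 0.65 (327, 220) [0.57  0.042 0.11 ]
lever 0.53 (326, 217) [0.571 0.037 0.128]
hinge 0.64 (321, 224) [0.562 0.028 0.093]
glue 0.55 (215, 336) [ 0.68  -0.369  0.081]
pliers 0.86 (162, 273) [ 0.397 -0.405  0.013]
strip_box 0.79 (424, 186) [0.582 0.441 0.011]
side [ 0.106 -0.864  0.812] [ 0.36  0.74 -0.58]
jig 0.78 (321, 207) [0.545 0.021 0.069]
lever_grip 0.67 (322, 185) [0.555 0.037 0.146]
pointer 0.37 (324, 194) [0.552 0.015 0.125]
mark 0.93 (323, 192) [0.553 0.025 0.126]
lever 0.59 (324, 186) [0.559 0.029 0.146]
hinge 0.66 (325, 196) [0.555 0.013 0.117]
glue 0.68 (425, 279) [ 0.656 -0.389  0.072]
pliers 0.67 (338, 339) [ 0.386 -0.406 -0.002]
strip_box 0.66 (324, 193) [0.555 0.021 0.124]
wrist [0.115 0.669 0.375] [ 0.28 -0.08 -0.96]
```

View pics/scene0.png

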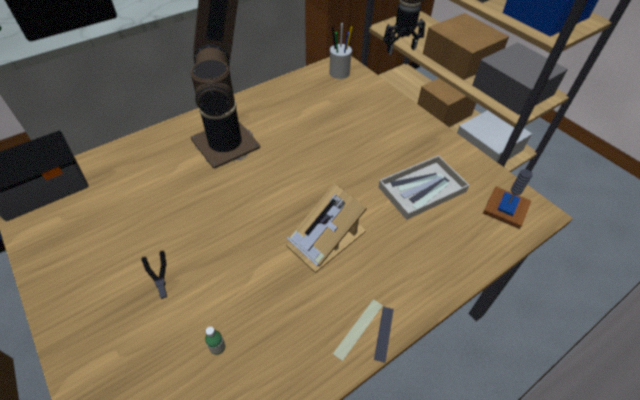

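View pics/side0.png

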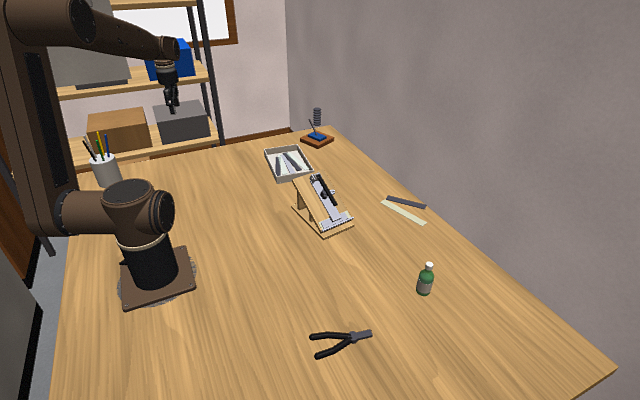

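```bash
python3 - <<'E'
from h import *
for n in ["scene","side"]:
    z=np.load(n+"0.npz"); P=cloud(z["d"],z["K"],z["C"]).reshape(-1,3)
    m=(z["d"].ravel()>0)&(np.hypot(P[:,0]-.56,P[:,1]-.03)<.16)&(P[:,2]>.02)&(P[:,2]<.26)
    Q=P[m]; print(n,len(Q),Q.mean(0).round(3),Q.min(0).round(3),Q.max(0).round(3))
    # best yaw: slope plane histogram peak
    best=[]
    for yaw in np.arange(1.1,1.95,.025):
        nrm=np.array([-.5*np.cos(yaw),-.5*np.sin(yaw),.866]); h=np.sort(Q@nrm)
        k=np.searchsorted(h,h+.004)-np.arange(len(h)); best.append((k.max(),round(yaw,3),h[k.argmax()].round(3)))
    print(sorted(best)[-5:])
    w,v=np.linalg.eigh(np.cov(Q.T)); print(v[:,2].round(2), np.degrees(np.arccos(abs(v[2,0]))))
E
```

```text
scene 3203 [0.57  0.044 0.09 ] [ 0.483 -0.059  0.02 ] [0.638 0.152 0.169]
[(np.int64(1076), np.float64(1.775), np.float64(0.103)), (np.int64(1147), np.float64(1.75), np.float64(0.096)), (np.int64(1150), np.float64(1.675), np.float64(0.075)), (np.int64(1180), np.float64(1.725), np.float64(0.089)), (np.int64(1191), np.float64(1.7), np.float64(0.081))]
[ 0.11 -0.87 -0.48] 29.71833973264396
side 2167 [0.55  0.033 0.087] [ 0.484 -0.062  0.02 ] [0.638 0.146 0.171]
[(np.int64(646), np.float64(1.65), np.float64(0.071)), (np.int64(660), np.float64(1.75), np.float64(0.098)), (np.int64(695), np.float64(1.675), np.float64(0.078)), (np.int64(707), np.float64(1.725), np.float64(0.091)), (np.int64(717), np.float64(1.7), np.float64(0.084))]
[-0.2   0.86  0.47] 32.55928287571924
```

>>> {"api": "carry_out", "payload": {"deltas": [-0.052,-0.047,-0.02,0,0,0.116,-0.104,-0.094,-0.04,0,0,0.232,-0.156,-0.141,-0.06,0,0,0.348,-0.196,-0.176,-0.075,0,0,0.464,-0.24,-0.215,-0.09,0,0,0.58]}}

```text
time: 2.28
eef_pos: [0.3478, 0.3915, 0.2823]
tcp_rot: [0.419, 0.908, 0.001, 0.0]
contact_force: [0.9, -0.7, 0.3]
opening: 0.997
finger_force: 0.0
```

```bash
cat >> h.py <<'E'
def go(p,Rt):
    s=ctrl.get_state(); R0=R.from_quat(s["tcp_rot"])
    d=R0.inv().apply(np.array(p)-s["eef_pos"]); r=(R0.inv()*R.from_matrix(Rt)).as_rotvec()
    print("d",d.round(4),"r",r.round(3),"rows %.1f"%max(np.linalg.norm(d)/.0625,np.degrees(np.linalg.norm(r))/10.7))
def down(a,tilt=0,yaw=1.7):
    # tool z along -(slope normal at tilt), y at angle a (from -jig y) about normal
    jx=np.array([np.cos(yaw),np.sin(yaw),0]); jy=np.array([-jx[1],jx[0],0])
    n=np.cos(tilt)*np.array([0,0,1.])-np.sin(tilt)*jx; ex=np.cross(jy,n)
    y=-jy*np.cos(a)+ex*np.sin(a); z=-n
    return np.stack([np.cross(y,z),y,z],1)
E
python3 -c "
from h import *
go([.56,.05,.30],down(0))"
```

```text
d [-0.3976 -0.0599 -0.0177] r [ 0.001 -0.     0.576] rows 6.4
```

>>> {"api": "carry_out", "payload": {"deltas": [-0.057,-0.009,-0.003,0,0,0.11,-0.114,-0.018,-0.006,0,0,0.22,-0.171,-0.026,-0.008,0,0,0.33,-0.23,-0.035,-0.01,0,0,0.44,-0.29,-0.045,-0.013,0,0,0.576]}}

```text
time: 2.9
eef_pos: [0.5024, 0.142, 0.2947]
tcp_rot: [0.66, 0.751, 0.0, 0.0]
contact_force: [0.9, 0.7, 0.8]
opening: 0.999
finger_force: 0.0
```

```bash
python3 -c "
from h import *
print(ctrl.get_state()['qpos'])
go([.56,.05,.30],down(0))"
```

```text
[ 8.08982068e-02 -1.17155487e-01  1.83073771e+00  2.44558076e-04
  1.42707113e+00 -4.78797294e-02]
d [-0.0987  0.0453 -0.0053] r [ 0.001 -0.    -0.   ] rows 1.7
```

>>> {"api": "carry_out", "payload": {"deltas": [-0.05,0.023,-0.003,0,0,0,-0.098,0.045,-0.005,0,0,0,-0.098,0.045,-0.005,0,0,0]}}

```text
time: 3.28
eef_pos: [0.5605, 0.0496, 0.299]
tcp_rot: [0.66, 0.751, -0.0, 0.0]
contact_force: [-0.1, -0.3, -0.8]
opening: 0.997
finger_force: 0.0
```

```bash
python3 - <<'E'
from h import *
im,d,K,C=cam("wrist"); np.savez("w1.npz",im=im,d=d,K=K,C=C); cv2.imwrite("pics/w1.png",im[...,::-1])
P=cloud(d,K,C); s=ctrl.get_state();print(s["eef_pos"],s["qpos"].round(3))
for q in ["jig","lever_grip","nut","nut_centre","pointer","mark","lever","hinge"]:
    for x in ctrl.find_in("wrist",q)[:2]:
        u,v=map(int,np.round(x["uv"])); print(q,round(x["score"],2),(u,v),P[v,u].round(3))
Q=P[(d>0)&(np.hypot(P[...,0]-.56,P[...,1]-.045)<.16)&(P[...,2]>.015)&(P[...,2]<.27)]
from scipy.optimize import minimize
best=[]
for yaw in np.arange(1.5,1.9,.01):
    nrm=np.array([-.5*np.cos(yaw),-.5*np.sin(yaw),.866]); h=np.sort(Q@nrm)
    k=np.searchsorted(h,h+.003)-np.arange(len(h)); best.append((int(k.max()),round(yaw,3),round(h[k.argmax()],4)))
print(len(Q),sorted(best)[-6:])
E
```

```text
[0.55960501 0.05134146 0.29902901] [-0.089 -0.025  1.736  0.     1.431 -0.219]
jig 0.83 (317, 142) [0.555 0.087 0.164]
lever_grip 0.57 (320, 173) [0.562 0.056 0.159]
nut 0.63 (325, 182) [0.57  0.041 0.131]
nut_centre 0.54 (324, 185) [0.569 0.038 0.132]
pointer 0.92 (327, 182) [0.572 0.041 0.132]
mark 0.9 (315, 171) [0.557 0.058 0.16 ]
lever 0.98 (317, 174) [0.559 0.055 0.158]
lever 0.32 (326, 179) [0.57  0.045 0.132]
hinge 0.98 (317, 172) [0.559 0.057 0.159]
16209 [(9765, np.float64(1.74), np.float64(0.0945)), (10114, np.float64(1.69), np.float64(0.0807)), (10145, np.float64(1.73), np.float64(0.0919)), (10337, np.float64(1.7), np.float64(0.0834)), (10364, np.float64(1.72), np.float64(0.089)), (10415, np.float64(1.71), np.float64(0.0863))]
```

View pics/w1.png

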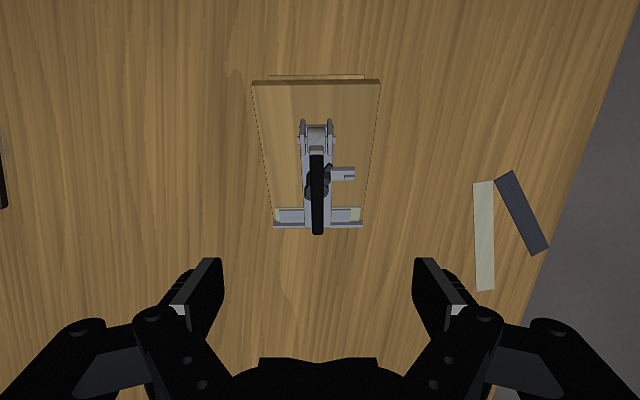

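```bash
cat >> h.py <<'E'
def slope(yaw,o): # slope-frame axes (cols) and origin
    jx=np.array([np.cos(yaw),np.sin(yaw),0]); jy=np.array([-jx[1],jx[0],0]); up=np.array([0,0,1.])
    c,s=np.cos(np.pi/6),np.sin(np.pi/6)
    return np.stack([c*jx+s*up,jy,c*up-s*jx],1),np.array([o[0],o[1],.085])
E
python3 - <<'E'
from h import *
z=np.load("w1.npz"); im=z["im"].astype(int); d=z["d"]; P=cloud(d,z["K"],z["C"])
m0=(d>0)&(np.hypot(P[...,0]-.56,P[...,1]-.045)<.17)&(P[...,2]>.015)&(P[...,2]<.27)
yaw=1.71; nrm=slope(yaw,[0,0])[0][:,2]
for it in range(4):
    h0=.0863 if it==0 else off
    m=m0&(abs(P@nrm-h0-(.0015 if it==0 else 0))<.003); Q=P[m]
    c=Q.mean(0); n=np.linalg.svd(Q-c,full_matrices=False)[2][2]; n*=np.sign(n[2])
    yaw_p=np.arctan2(-n[1],-n[0]); off=c@n; nrm=n
print("plane tilt",np.degrees(np.arccos(n[2])),"yaw",yaw_p,len(Q))
A,_=slope(yaw_p,[0,0])
# yaw from long edges: minAreaRect in face coords
q=((Q-c)@A[:,:2]*1e4).astype(np.float32); print("rect",cv2.minAreaRect(q))
cv=cv2.minAreaRect(q)[0]; ctr=c+A[:,:2]@np.array(cv)/1e4; print("face centre",ctr)
# origin where face height .085
t=(.085-ctr[2])/.5; print("origin by z",ctr+A[:,0]*t)
# lever: black, high above face
h=P@nrm-off
L=P[m0&(h>.045)&(h<.075)&(im.sum(-1)<150)]
print(len(L),(L@nrm-off).mean()); q=((L-ctr)@A[:,:2]*1e4).astype(np.float32); print("lever rect",cv2.minAreaRect(q), np.percentile(q,[1,50,99],axis=0))
B=P[m0&(h>.015)&(h<.024)]; q=((B-ctr)@A[:,:2]*1e4).astype(np.float32);print("bar",np.percentile(q,[1,50,99],axis=0))
E
```

```text
plane tilt 29.9447368199682 yaw 1.7100618563518668 10998
rect ((-358.0355224609375, -5.731689453125), (2117.87939453125, 1301.44873046875), 0.027153246104717255)
face centre [0.55910314 0.04926872 0.08470928]
origin by z [0.55903324 0.04976739 0.085     ]
1042 0.060219035062244665
lever rect ((91.30548095703125, -1.152069091796875), (265.8975524902344, 1360.67236328125), 88.44058990478516) [[-559.37020935  -91.89986855]
 [ 149.1412735     1.31610787]
 [ 647.68313843   78.14860886]]
bar [[-925.05808838 -425.06248413]
 [  30.69040298 -103.66074371]
 [ 787.04476074  178.31836914]]
```

```bash
cat >> h.py <<'E'
YAW=1.71; A,O=slope(YAW,[.559,.050])
def gos(p,a=0): go(O+A@(np.array(p)/1000),down(a,np.pi/6,YAW))
def here():
    s=ctrl.get_state(); print("slope tcp",((s["eef_pos"]-O)@A*1000).round(1),"q",s["qpos"].round(2),"F",s["contact_force"].round(1),"t",s["time"],"op",s["opening"])
E
python3 -c "
from h import *
here(); gos([-51,0,110]); gos([-51,0,37])"
```

```text
slope tcp [110.3  -0.4 184. ] q [-0.09 -0.03  1.74  0.    1.43 -0.22] F [ 0.9  0.4 -0.4] t 3.725 op 0.9959826469276627
d [-0.1027  0.      0.1448] r [ 0.002  0.524 -0.004] rows 2.8
d [-6.62e-02 -2.00e-04  2.08e-01] r [ 0.002  0.524 -0.004] rows 3.5
```

>>> {"api": "carry_out", "payload": {"deltas": [-0.03,0,0.02,0,0.12,0,-0.06,0,0.05,0,0.25,0,-0.08,0,0.09,0,0.38,0,-0.103,0,0.145,0.002,0.524,-0.004,-0.103,0,0.145,0.002,0.524,-0.004], "grip": 60}}

```text
time: 4.35
eef_pos: [0.5687, -0.0504, 0.1449]
tcp_rot: [0.637, 0.725, 0.167, -0.204]
contact_force: [-0.7, 1.0, -1.1]
opening: 0.603
finger_force: 0.0
```

```bash
python3 - <<'E'
from h import *
here(); gos([-51,0,37])
im,d,K,C=cam("wrist"); cv2.imwrite("pics/w2.png",im[...,::-1])
P=(cloud(d,K,C)-O)@A*1000
g=im.astype(int).sum(-1)
m=(d>0)&(g<150)&(P[...,2]>45)&(P[...,2]<75)&(abs(P[...,1])<15)&(P[...,0]<-20)&(P[...,0]>-75)
Q=P[m]; print(len(Q),np.percentile(Q,[2,50,98],axis=0).round(1))
E
```

```text
slope tcp [-57.4   4.4 102.2] q [-0.48  0.26  1.78  0.42  1.45 -0.73] F [-0.7  1.  -1.1] t 4.35 op 0.6028529554982744
d [0.0058 0.005  0.0653] r [-0.011 -0.01  -0.013] rows 1.1
1078 [[-59.1  -6.8  59.5]
 [-38.9  -0.4  61.9]
 [-20.8   6.3  63.4]]
```

View pics/w2.png

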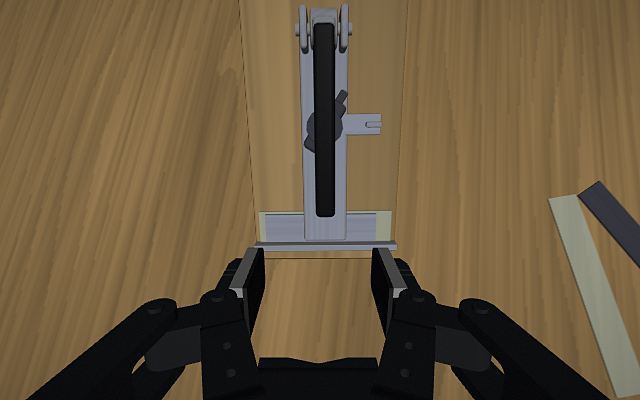

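>>> {"api": "carry_out", "payload": {"deltas": [0,0,0,0,0,0,0,0,0.035,0,0,0,0,0,0.06,0,0,0,0,0,0.072,0,0,0,0,0,0.072,0,0,0]}}

```text
time: 5.03
eef_pos: [0.5686, -0.013, 0.0938]
tcp_rot: [0.634, 0.729, 0.17, -0.194]
contact_force: [-0.1, -0.1, -1.0]
opening: 0.602
finger_force: 0.0
```

```bash
python3 -c "
from h import *
here(); gos([-51,0,38])"
```

```text
slope tcp [-50.7  -0.8  39.5] q [-0.42  0.29  1.85  0.45  1.33 -0.75] F [-0.1 -0.1 -1. ] t 5.025 op 0.6021251079057848
d [-0.0003 -0.0008  0.0015] r [0.001 0.001 0.001] rows 0.0
```

Close on the lever gently.

>>> {"api": "carry_out", "payload": {"deltas": [0,0,0,0,0,0,0,0,0,0,0,0,0,0,0,0,0,0,0,0,0,0,0,0,0,0,0,0,0,0], "grip": 0, "grip_force": 30}}

```text
time: 5.65
eef_pos: [0.5679, -0.014, 0.0919]
tcp_rot: [0.635, 0.728, 0.17, -0.196]
contact_force: [0.1, 0.6, 0.2]
opening: 0.003
finger_force: 0.0
```

```bash
python3 - <<'E'
from h import *
here()
# arc offsets in tool axes (x uphill, z = -slope z), start angle 0.03
def g(t): 
    a=np.array([-115,18.]); return np.array([np.cos(t)*a[0]+np.sin(t)*a[1], -np.sin(t)*a[0]+np.cos(t)*a[1]])
p=g(.03)
for t in np.append(np.arange(.15,2.5,.12),2.45):
    d=g(t)-p; print(round(t,2),d[0].round(1),(-d[1]).round(1))
E
```

```text
slope tcp [-52.5   0.1  38.2] q [-0.42  0.29  1.85  0.45  1.33 -0.75] F [0.1 0.6 0.2] t 5.65 op 0.003348422218134035
0.15 3.4 -13.5
0.27 8.4 -26.6
0.39 14.9 -38.9
0.51 22.8 -50.4
0.63 32.1 -60.9
0.75 42.5 -70.1
0.87 54.0 -78.1
0.99 66.4 -84.6
1.11 79.4 -89.6
1.23 92.9 -93.0
1.35 106.8 -94.7
1.47 120.7 -94.8
1.59 134.6 -93.2
1.71 148.2 -89.9
1.83 161.3 -85.1
1.95 173.7 -78.7
2.07 185.3 -70.9
2.19 195.8 -61.8
2.31 205.2 -51.4
2.43 213.3 -40.0
2.45 214.5 -38.0
```

```bash
python3 - <<'E'
from h import *
im,d,K,C=cam("wrist"); w=im[...,::-1].copy(); s=cam("side")[0][...,::-1]
cv2.imwrite("pics/w3.png",np.vstack([w[60:360,120:520],cv2.resize(s[140:265,235:410],(400,286),interpolation=2)]))
E
```

```text
(no output)
```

View pics/w3.png

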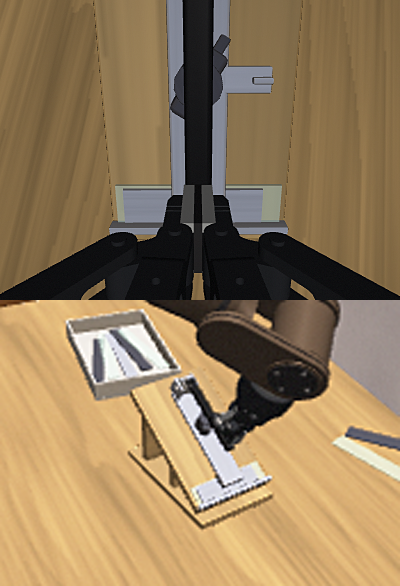

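```bash
python3 - <<'E'
from h import *
here(); print(ctrl.get_state()["finger_force"])
im,d,K,C=cam("wrist"); P=(cloud(d,K,C)-O)@A*1000
for v in range(200,350,8):
    print(v,[tuple(P[v,u].round(0).astype(int)) for u in (300,308,314,320,326,334)], im[v,314:327:6].sum(-1))
print(proj((O+A@np.array([[-63,0,59],[-51,0,59],[-51,0,38]]).T/1000*1 if False else O+(np.array([[-63,0,59],[-51,0,59],[-51,7,38],[-51,-7,59]])/1000)@A.T),K,C))
E
```

```text
slope tcp [-52.4   0.   38.2] q [-0.42  0.29  1.85  0.45  1.33 -0.75] F [ 0.3 -0.5  0.5] t 5.75 op -0.0028267823239566127
0.0
200 [(np.int64(-36), np.int64(11), np.int64(21)), (np.int64(-24), np.int64(5), np.int64(61)), (np.int64(-24), np.int64(2), np.int64(62)), (np.int64(-24), np.int64(-1), np.int64(62)), (np.int64(-24), np.int64(-4), np.int64(62)), (np.int64(-36), np.int64(-10), np.int64(22))] [65 63 74]
208 [(np.int64(-42), np.int64(11), np.int64(21)), (np.int64(-28), np.int64(5), np.int64(61)), (np.int64(-28), np.int64(2), np.int64(63)), (np.int64(-28), np.int64(-1), np.int64(61)), (np.int64(-28), np.int64(-4), np.int64(62)), (np.int64(-41), np.int64(-10), np.int64(22))] [66 64 67]
216 [(np.int64(-47), np.int64(11), np.int64(22)), (np.int64(-33), np.int64(5), np.int64(61)), (np.int64(-32), np.int64(2), np.int64(62)), (np.int64(-32), np.int64(-1), np.int64(62)), (np.int64(-32), np.int64(-4), np.int64(62)), (np.int64(-46), np.int64(-10), np.int64(23))] [62 62 70]
224 [(np.int64(-52), np.int64(11), np.int64(22)), (np.int64(-37), np.int64(5), np.int64(61)), (np.int64(-37), np.int64(
[... 3928 characters left out ...]
336 [(np.int64(-35), np.int64(5), np.int64(146)), (np.int64(-55), np.int64(4), np.int64(123)), (np.int64(-160), np.int64(3), np.int64(-5)), (np.int64(-160), np.int64(-2), np.int64(-4)), (np.int64(-56), np.int64(-3), np.int64(121)), (np.int64(-36), np.int64(-4), np.int64(145))] [336 324  61]
344 [(np.int64(-37), np.int64(5), np.int64(147)), (np.int64(-58), np.int64(4), np.int64(122)), (np.int64(-166), np.int64(3), np.int64(-2)), (np.int64(-166), np.int64(-1), np.int64(-2)), (np.int64(-58), np.int64(-3), np.int64(122)), (np.int64(-38), np.int64(-4), np.int64(146))] [313 324  55]
[[318.00109412 267.47120246]
 [317.95307898 247.23576282]
 [306.11392899 232.03907076]
 [331.12830553 247.20524817]]
```

```bash
python3 - <<'E'
from h import *
z=np.load("w1.npz"); P=cloud(z["d"],z["K"],z["C"]); H=np.array(ctrl.camera_model("wrist")["hand_eye"]); print(H.round(3))
d=z["d"]; v,u=np.mgrid[:400,:640]; K=z["K"]
c=np.stack([(u-K[0,2])/K[0,0]*d,(v-K[1,2])/K[1,1]*d,d],-1)@H[:3,:3].T+H[:3,3]
m=(d>0)&(d<.22); Q=c[m]; print("open fingers tool-frame max z",np.sort(Q[:,2])[-5:],"of",len(Q))
im,d,K,C=cam("wrist")
c=np.stack([(u-K[0,2])/K[0,0]*d,(v-K[1,2])/K[1,1]*d,d],-1)@H[:3,:3].T+H[:3,3]
for U in (290,300,312,318,324,340):
    col=c[:,U]; k=[(r,col[r].round(3).tolist()) for r in range(225,262,6)]; print(U,k)
for n in("side","scene"):
    im,d,K,C=cam(n); P=(cloud(d,K,C)-O)@A*1000
    m=(d>0)&(abs(P[...,1])<60)&(P[...,0]>-120)&(P[...,0]<70)&(P[...,2]>30)&(P[...,2]<140); Q=P[m]
    for lo in range(30,140,10):
        q=Q[(Q[:,2]>=lo)&(Q[:,2]<lo+10)]
        if len(q): print(n,lo,len(q),np.percentile(q[:,:2],[3,97],axis=0).round(0).tolist())
E
```

```text
[[-0.    -0.956 -0.293  0.075]
 [ 1.    -0.    -0.    -0.   ]
 [ 0.    -0.293  0.956 -0.178]
 [ 0.     0.     0.     1.   ]]
open fingers tool-frame max z [-0.04799398 -0.04797746 -0.04775558 -0.0476764  -0.0474235 ] of 41662
290 [(225, [-0.009, -0.02, 0.038]), (231, [-0.013, -0.02, 0.038]), (237, [-0.018, -0.02, 0.038]), (243, [-0.023, -0.02, 0.038]), (249, [-0.026, -0.02, 0.034]), (255, [-0.03, -0.02, 0.032]), (261, [0.008, -0.012, -0.048])]
300 [(225, [-0.0, -0.011, 0.016]), (231, [-0.005, -0.012, 0.017]), (237, [-0.008, -0.012, 0.015]), (243, [-0.013, -0.012, 0.016]), (249, [-0.017, -0.012, 0.016]), (255, [0.008, -0.008, -0.042]), (261, [0.008, -0.008, -0.048])]
312 [(225, [0.015, -0.003, -0.024]), (231, [0.012, -0.003, -0.025]), (237, [0.009, -0.003, -0.024]), (243, [0.005, -0.003, -0.023]), (249, [0.011, -0.003, -0.044]), (255, [0.012, -0.003, -0.051]), (261, [0.012, -0.002, -0.056])]
318 [(225, [0.015, 0.0, -0.024]), (231, [0.012, 0.0, -0.025]), (237, [0.008, 0.0, -0.023]), (243, [0.005, 0.0, -0.024]), (249, [0.011, 0.0, -0.044]), (255, [0.011, 0.0, -0.049]), (261, [0.011, 0.0
[... 682 characters left out ...]
 [-54.0, 13.0]]
side 90 7 [[-64.0, -2.0], [-58.0, 12.0]]
side 100 9 [[-64.0, -6.0], [-60.0, 13.0]]
side 110 3 [[-64.0, -5.0], [-60.0, 9.0]]
side 120 28 [[-66.0, -30.0], [-44.0, 26.0]]
side 130 15 [[-68.0, -32.0], [-56.0, 39.0]]
scene 30 28 [[-15.0, -19.0], [67.0, 0.0]]
scene 40 81 [[-8.0, -17.0], [69.0, 14.0]]
scene 50 147 [[-41.0, -8.0], [65.0, 6.0]]
scene 60 69 [[-40.0, -7.0], [62.0, 5.0]]
scene 70 1 [[-43.0, -6.0], [-43.0, -6.0]]
scene 80 1 [[-42.0, 4.0], [-42.0, 4.0]]
scene 90 2 [[-43.0, -6.0], [-41.0, -5.0]]
scene 100 1 [[-46.0, -12.0], [-46.0, -12.0]]
scene 110 3 [[-63.0, -13.0], [-39.0, -10.0]]
scene 120 13 [[-50.0, -27.0], [-40.0, -11.0]]
scene 130 11 [[-67.0, -38.0], [-38.0, -15.0]]
```

```bash
python3 - <<'E'
from h import *
im,d,K,C=cam("wrist"); P=(cloud(d,K,C)-O)@A*1000
m=(d>0)&(d<.2)&(P[...,2]>66)&(abs(P[...,1])<20)&(P[...,0]<-35); Q=P[m]; i=np.argsort(Q[:,2])[:40:4]; print(Q[i].round(1))
for u in (312,318,324): print([(r,P[r,u].round(1).tolist()) for r in range(241,250)])
E
```

```text
[[-41.4   5.1  76.8]
 [-41.1  -3.8  77.5]
 [-40.9  -1.9  77.8]
 [-40.8  -5.6  78.1]
 [-40.7   4.6  78.2]
 [-40.7  -1.   78.3]
 [-40.6   4.1  78.5]
 [-40.5   1.8  78.7]
 [-40.9  -1.4  78.9]
 [-40.9  -5.6  79. ]]
[(241, [-46.1, 3.1, 61.7]), (242, [-46.3, 3.1, 62.6]), (243, [-47.3, 3.1, 61.6]), (244, [-47.5, 3.1, 62.4]), (245, [-41.1, 2.8, 77.5]), (246, [-40.9, 2.7, 78.9]), (247, [-41.2, 2.7, 79.4]), (248, [-40.6, 2.7, 81.7]), (249, [-40.8, 2.7, 82.3])]
[(241, [-45.5, -0.0, 63.0]), (242, [-46.6, -0.0, 61.9]), (243, [-47.3, -0.0, 61.6]), (244, [-47.9, -0.0, 61.5]), (245, [-40.7, -0.0, 78.4]), (246, [-40.7, -0.0, 79.4]), (247, [-40.5, -0.0, 80.9]), (248, [-40.6, -0.0, 81.7]), (249, [-40.4, -0.0, 83.3])]
[(241, [-45.6, -3.1, 62.8]), (242, [-45.9, -3.1, 63.4]), (243, [-47.2, -3.2, 61.9]), (244, [-47.6, -3.2, 62.3]), (245, [-40.8, -2.8, 78.1]), (246, [-41.0, -2.8, 78.8]), (247, [-41.0, -2.8, 79.9]), (248, [-41.3, -2.8, 80.3]), (249, [-41.2, -2.8, 81.6])]
```

>>> {"api": "carry_out", "payload": {"deltas": [0,0,0,0,0,0,0,0,0,0,0,0,0,0,0,0,0,0,0,0,0.02,0,0,0,0.001,0,0.039,0,0,0], "grip": 60}}

```text
time: 6.62
eef_pos: [0.5644, 0.0072, 0.0571]
tcp_rot: [0.635, 0.728, 0.17, -0.196]
contact_force: [-0.6, -0.2, 0.1]
opening: 0.599
finger_force: 0.0
```

>>> {"api": "carry_out", "payload": {"deltas": [0,0,0,0,0,0,0,0,0,0,0,0,0,0,0,0,0,0,0,0,0,0,0,0,0,0,0,0,0,0], "grip": 0, "grip_force": 30}}

```text
time: 7.25
eef_pos: [0.5654, 0.0064, 0.0589]
tcp_rot: [0.635, 0.728, 0.17, -0.195]
contact_force: [0.7, 1.1, -1.4]
opening: 0.16
finger_force: 32.3
```

```bash
python3 -c "
from h import *
here();print(ctrl.get_state()['finger_force'])"
```

```text
slope tcp [-51.2  -0.2  -0.6] q [-0.39  0.33  1.88  0.47  1.26 -0.75] F [ 0.7  1.1 -1.4] t 7.25 op 0.15953547454875003
32.3193097114563
```

>>> {"api": "carry_out", "payload": {"deltas": [0.0034,0,-0.0135,0,0,0,0.0084,0,-0.0266,0,0,0,0.0149,0,-0.0389,0,0,0,0.0228,0,-0.0504,0,0,0,0.0321,0,-0.0609,0,0,0]}}

```text
time: 7.88
eef_pos: [0.5658, 0.0028, 0.1285]
tcp_rot: [0.635, 0.728, 0.169, -0.194]
contact_force: [2.6, -1.2, -5.1]
opening: 0.159
finger_force: 31.8
```

```bash
python3 -c "
from h import *
here();print(ctrl.get_state()['finger_force'])"
```

```text
slope tcp [-19.5  -0.2  61.5] q [-0.4   0.23  1.85  0.45  1.37 -0.7 ] F [ 2.6 -1.2 -5.1] t 7.875 op 0.15885666000152412
31.83364748954773
```

>>> {"api": "carry_out", "payload": {"deltas": [0.0104,0,-0.0092,0,0,0,0.0219,0,-0.0172,0,0,0,0.0343,0,-0.0237,0,0,0,0.0473,0,-0.0287,0,0,0,0.0608,0,-0.0321,0,0,0]}}

```text
time: 8.5
eef_pos: [0.5606, 0.0396, 0.1869]
tcp_rot: [0.635, 0.728, 0.169, -0.195]
contact_force: [1.7, -5.1, -2.9]
opening: 0.153
finger_force: 33.7
```

>>> {"api": "carry_out", "payload": {"deltas": [0.0139,0,-0.0017,0,0,0,0.0278,0,-0.0018,0,0,0,0.0417,0,-0.0002,0,0,0,0.0553,0,0.0031,0,0,0,0.0684,0,0.0079,0,0,0]}}

```text
time: 9.12
eef_pos: [0.5519, 0.1023, 0.215]
tcp_rot: [0.634, 0.729, 0.169, -0.195]
contact_force: [0.8, -5.1, -0.4]
opening: 0.156
finger_force: 37.2
```

```bash
python3 -c "
from h import *
here();print(ctrl.get_state()['finger_force'])"
```

```text
slope tcp [110.7  -0.2  86.2] q [-0.24  0.08  1.85  0.49  1.44 -0.5 ] F [ 0.8 -5.1 -0.4] t 9.125 op 0.15588983163163642
37.23772466182709
```

>>> {"api": "carry_out", "payload": {"deltas": [0.0124,0,0.0064,0,0,0,0.024,0,0.0142,0,0,0,0.0345,0,0.0233,0,0,0,0.0439,0,0.0337,0,0,0,0.051,0,0.0435,0,0,0]}}

```text
time: 9.75
eef_pos: [0.5426, 0.1696, 0.2027]
tcp_rot: [0.634, 0.728, 0.171, -0.196]
contact_force: [-0.3, -3.1, 4.9]
opening: 0.158
finger_force: 35.8
```

>>> {"api": "carry_out", "payload": {"deltas": [0.001,0,0.002,0,0,0,0.002,0,0.004,0,0,0,0.003,0,0.006,0,0,0]}}

```text
time: 10.12
eef_pos: [0.5419, 0.1751, 0.1995]
tcp_rot: [0.634, 0.728, 0.171, -0.197]
contact_force: [-0.9, -3.9, 10.8]
opening: 0.157
finger_force: 36.6
```

```bash
python3 -c "
from h import *
here();print(ctrl.get_state()['finger_force'])
im,d,K,C=cam('wrist'); P=(cloud(d,K,C)-O)@A*1000
print(P[100:240:20,320].round(0).tolist())
"
```

```text
slope tcp [166.6  -0.4  36. ] q [-0.12  0.07  1.89  0.52  1.36 -0.42] F [-0.9 -3.9 10.8] t 10.125 op 0.1567403352466766
36.60036027431488
[[245.0, -3.0, -228.0], [220.0, -3.0, -219.0], [197.0, -3.0, -196.0], [172.0, -3.0, -197.0], [149.0, -3.0, -182.0], [126.0, -3.0, -170.0], [105.0, -3.0, -157.0]]
```

>>> {"api": "carry_out", "payload": {"deltas": [0.001,0,0.003,0,0,0,0.002,0,0.005,0,0,0,0.002,0,0.005,0,0,0]}}

```text
time: 10.55
eef_pos: [0.5423, 0.176, 0.1985]
tcp_rot: [0.634, 0.729, 0.17, -0.194]
contact_force: [-6.5, -14.3, 16.6]
opening: 0.158
finger_force: 37.4
```

>>> {"api": "carry_out", "payload": {"deltas": [0,0,0,0,0,0,0,0,0,0,0,0,0,0,0,0,0,0,0,0,-0.03,0,0,0,0,0,-0.08,0,0,0], "grip": 45}}

```text
time: 11.18
eef_pos: [0.5453, 0.1388, 0.2612]
tcp_rot: [0.634, 0.728, 0.168, -0.199]
contact_force: [0.5, 0.2, 0.6]
opening: 0.447
finger_force: 0.0
```

```bash
python3 - <<'E'
from h import *
here(); gos([40,0,86])
E
```

```text
slope tcp [165.9   1.3 107.7] q [-0.18  0.03  1.82  0.5   1.49 -0.41] F [0.5 0.2 0.6] t 11.175 op 0.4469617939712401
d [-0.126   0.0018  0.0213] r [-0.006 -0.003 -0.004] rows 2.0
```

>>> {"api": "carry_out", "payload": {"deltas": [-0.045,0,0,0,0,0,-0.09,0,0,0,0,0,-0.135,0,0,0,0,0,-0.175,0,0,0,0,0,-0.175,0,0,0,0,0], "grip": 60}}

```text
time: 11.8
eef_pos: [0.5668, -0.0131, 0.1729]
tcp_rot: [0.636, 0.727, 0.169, -0.198]
contact_force: [0.3, -0.2, -0.1]
opening: 0.601
finger_force: 0.0
```

```bash
python3 - <<'E'
from h import *
here()
im,d,K,C=cam('wrist'); P=(cloud(d,K,C)-O)@A*1000
cv2.imwrite("pics/w4.png",cv2.resize(im[0:300,170:470],(600,600),interpolation=2)[...,::-1])
m=(d>0)&(P[...,2]>38)&(P[...,2]<49)&(np.hypot(P[...,0],P[...,1])<25); q=P[m]
print(len(q),q.mean(0).round(1)); r=cv2.minAreaRect((q[:,:2]).astype(np.float32)); print(r)
m=(d>0)&(P[...,2]>25.5)&(P[...,2]<34)&(np.hypot(P[...,0],P[...,1])<33)&(np.hypot(P[...,0],P[...,1])>23.5)&(P[...,0]>6); q=P[m]
print("nose",len(q),q.mean(0).round(1),"ang",np.arctan2(q[:,0].mean(),-q[:,1].mean()))
m=(d>0)&(P[...,2]>22.5)&(P[...,2]<29)&(abs(P[...,0])<4)&(P[...,1]<-33)&(P[...,1]>-48); q=P[m]; print("ridge",len(q),q.mean(0).round(1))
m=(d>0)&(P[...,0]>80)&(P[...,2]>40)&(abs(P[...,1])<12);q=P[m]; print("lever",len(q), np.polyfit(q[:,0],q[:,2],1) if len(q) else 0, np.ptp(q[:,0]))
E
```

```text
slope tcp [-11.1   1.  107.9] q [-0.42  0.2   1.8   0.44  1.46 -0.68] F [ 0.3 -0.2 -0.1] t 11.8 op 0.6013810542520214
1197 [ 2.8 -0.3 46.8]
((1.5415067672729492, 0.0013790130615234375), (25.247350692749023, 39.763999938964844), 62.74850082397461)
nose 71 [ 23.1 -13.5  32.4] ang 1.0423360587845385
ridge 75 [  1.3 -38.2  26. ]
lever 1577 [  0.834799   -30.82046142] 41.72538845092383
```

View pics/w4.png

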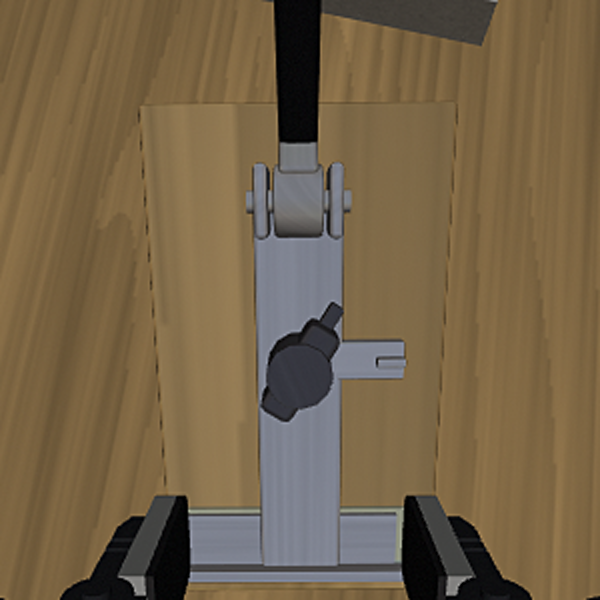

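```bash
python3 - <<'E'
from h import *
here(); gos([1.3,0,50],-.52); gos([1.3,0,-11.5],-.52)
E
```

```text
slope tcp [ -9.6   0.4 108.7] q [-0.42  0.2   1.8   0.44  1.46 -0.68] F [0.4 0.7 0.6] t 11.85 op 0.6005101276129488
d [0.0107 0.0005 0.0587] r [-0.002 -0.003  0.515] rows 2.8
d [0.0105 0.0006 0.1202] r [-0.002 -0.003  0.515] rows 2.8
```

>>> {"api": "carry_out", "payload": {"deltas": [0.005,0,0.01,0,0,0.15,0.0105,0,0.03,0,0,0.32,0.0105,0,0.06,0,0,0.515,0.0105,0.0005,0.06,0,0,0.515,0.0105,0.0005,0.06,0,0,0.515], "grip": 50}}

```text
time: 12.48
eef_pos: [0.5636, 0.027, 0.1303]
tcp_rot: [0.798, 0.544, 0.115, -0.232]
contact_force: [0.2, -0.7, 0.8]
opening: 0.501
finger_force: 0.0
```

```bash
python3 - <<'E'
from h import *
here(); gos([1.3,0,-11.5],-.52)
E
```

```text
slope tcp [ 2.4 -1.3 50.9] q [-0.36  0.22  1.86  0.47  1.36 -0.16] F [ 0.2 -0.7  0.8] t 12.475 op 0.5007196588205116
d [-0.0017 -0.0007  0.0624] r [ 0.001 -0.001  0.007] rows 1.0
```

>>> {"api": "carry_out", "payload": {"deltas": [-0.001,-0.0005,0.02,0,0,0,-0.001,-0.0005,0.04,0,0,0,-0.001,-0.0005,0.055,0,0,0,-0.001,-0.0005,0.0615,0,0,0,-0.001,-0.0005,0.0615,0,0,0]}}

```text
time: 13.1
eef_pos: [0.5574, 0.0568, 0.0747]
tcp_rot: [0.799, 0.543, 0.114, -0.233]
contact_force: [-0.6, 0.7, 0.1]
opening: 0.502
finger_force: 0.0
```

>>> {"api": "carry_out", "payload": {"deltas": [0,0,0,0,0,0,0,0,0,0,0,0,0,0,0,0,0,0,0,0,0,0,0,0,0,0,0,0,0,0], "grip": 0, "grip_force": 40}}

```text
time: 13.72
eef_pos: [0.5586, 0.056, 0.076]
tcp_rot: [0.799, 0.543, 0.115, -0.232]
contact_force: [1.8, -1.3, 2.3]
opening: 0.291
finger_force: 39.6
```

```bash
python3 - <<'E'
from h import *
here(); s=ctrl.get_state(); print(s["finger_force"],s["wrist_torque"]); gos([1.3,0,-11.5],-.52)
im=cam('wrist')[0]; cv2.imwrite("pics/w5.png",cv2.resize(im[50:350,170:470],(600,600),interpolation=2)[...,::-1])
E
```

```text
slope tcp [  0.7  -0.4 -10.8] q [-0.32  0.27  1.91  0.49  1.25 -0.17] F [ 1.8 -1.3  2.3] t 13.725 op 0.2907886582950416
39.55492079257965 [-0.35059734 -0.25971719 -0.14871299]
d [ 0.0003 -0.0007  0.0007] r [ 0.002 -0.001  0.003] rows 0.0
```

View pics/w5.png

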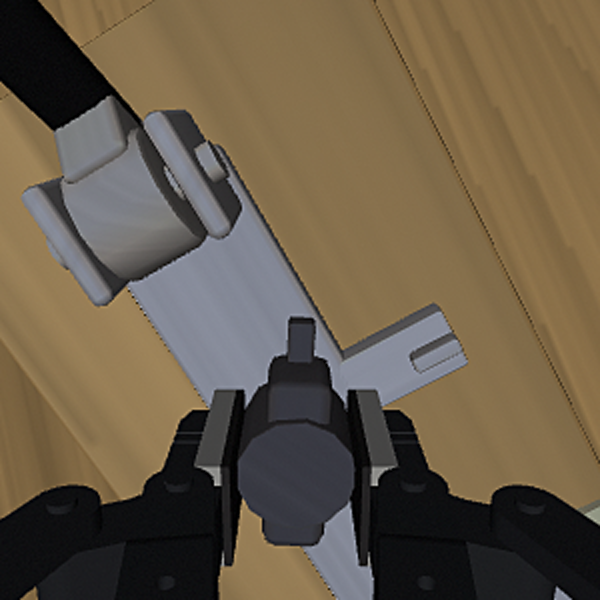

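>>> {"api": "carry_out", "payload": {"deltas": [0,0,0,0,0,0,0,0,0,0,0,0.1,0,0,0.0003,0,0,0.22,0,0,0.0005,0,0,0.35,0,0,0.0007,0,0,0.48], "grip_force": 70}}

```text
time: 14.4
eef_pos: [0.5586, 0.0563, 0.0754]
tcp_rot: [0.906, 0.335, 0.056, -0.252]
contact_force: [1.6, -2.9, 3.7]
opening: 0.281
finger_force: 68.5
```

>>> {"api": "carry_out", "payload": {"deltas": [0,0,0.0002,0,0,0.13,0,0,0.0004,0,0,0.26,0,0,0.0006,0,0,0.39,0,0,0.0008,0,0,0.5,0,0,0.0008,0,0,0.57]}}

```text
time: 15.02
eef_pos: [0.5586, 0.0566, 0.0746]
tcp_rot: [0.964, 0.068, -0.017, -0.258]
contact_force: [2.0, -3.1, 2.9]
opening: 0.28
finger_force: 68.4
```

>>> {"api": "carry_out", "payload": {"deltas": [0,0,0,0,0,0,0,0,0,0,0,0]}}

```text
time: 15.28
eef_pos: [0.5586, 0.0566, 0.0746]
tcp_rot: [0.964, 0.069, -0.016, -0.258]
contact_force: [3.5, -4.0, 4.0]
opening: 0.277
finger_force: 68.6
```

```bash
python3 - <<'E'
from h import *
here(); s=ctrl.get_state(); print(s["finger_force"],s["wrist_torque"]); gos([1.3,0,-12],-1.57)
im,d,K,C=cam('wrist'); np.savez("w6.npz",im=im,d=d,K=K,C=C); cv2.imwrite("pics/w6.png",cv2.resize(im[50:350,170:470],(600,600),interpolation=2)[...,::-1])
P=(cloud(d,K,C)-O)@A*1000
r=np.hypot(P[...,0],P[...,1])
m=(d>0)&(P[...,2]>24.5)&(P[...,2]<34)&(r<31)&(r>22.5)&(P[...,1]<-10)&(abs(P[...,0])<15); q=P[m]
print("nose",len(q),q.mean(0).round(1),np.percentile(q[:,0],[5,95]).round(1))
m=(d>0)&(P[...,2]>22.5)&(P[...,2]<29)&(abs(P[...,0])<6)&(P[...,1]<-33)&(P[...,1]>-48); q=P[m]; print("ridge",len(q),q.mean(0).round(1))
E
```

```text
slope tcp [  0.5  -0.5 -12.3] q [-0.32  0.27  1.91  0.49  1.24  0.88] F [ 3.5 -4.   4. ] t 15.275 op 0.2771185834078794
68.55572819709778 [-0.48589397 -0.39430148 -0.29616502]
d [-0.0005 -0.0008 -0.0003] r [ 0.001 -0.002  0.004] rows 0.0
nose 239 [  0.  -26.4  30.9] [-2.5  2.8]
ridge 219 [  1.1 -38.9  25.2]
```

View pics/w6.png

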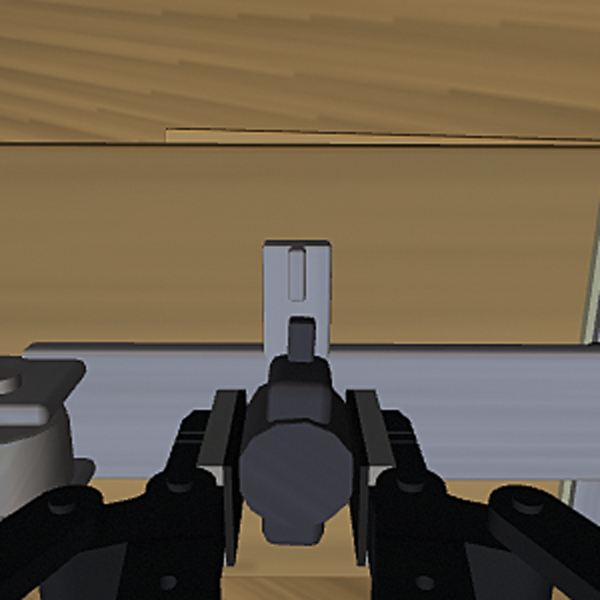

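>>> {"api": "carry_out", "payload": {"deltas": [0,0,0,0,0,-0.02,0,0,0,0,0,-0.035,0,0,0,0,0,-0.035]}}

```text
time: 15.7
eef_pos: [0.5586, 0.0566, 0.0747]
tcp_rot: [0.962, 0.086, -0.012, -0.258]
contact_force: [3.1, -4.7, 3.7]
opening: 0.277
finger_force: 68.6
```

>>> {"api": "carry_out", "payload": {"deltas": [0,0,0,0,0,0,0,0,0,0,0,0,0,0,-0.005,0,0,0,0,0,-0.04,0,0,0,0,0,-0.09,0,0,0], "grip": 45}}

```text
time: 16.32
eef_pos: [0.5622, 0.0132, 0.1513]
tcp_rot: [0.962, 0.086, -0.015, -0.26]
contact_force: [0.8, -0.2, -0.3]
opening: 0.451
finger_force: 0.0
```

>>> {"api": "carry_out", "payload": {"deltas": [0,0,-0.03,0,0,0,0,0,-0.03,0,0,0]}}

```text
time: 16.58
eef_pos: [0.5675, -0.0035, 0.1804]
tcp_rot: [0.962, 0.086, -0.011, -0.258]
contact_force: [0.0, 0.5, -0.9]
opening: 0.449
finger_force: 0.0
```

```bash
python3 - <<'E'
from h import *
here()
im,d,K,C=cam('wrist'); cv2.imwrite("pics/w7.png",cv2.resize(im[50:350,170:470],(600,600),interpolation=2)[...,::-1])
P=(cloud(d,K,C)-O)@A*1000
r=np.hypot(P[...,0]-1,P[...,1])
m=(d>0)&(P[...,2]>24.5)&(P[...,2]<34)&(r<31)&(r>22)&(P[...,1]<-10)&(abs(P[...,0])<12); q=P[m]
print("nose",len(q),q.mean(0).round(2),np.percentile(q[:,0],[5,95]).round(1))
m=(d>0)&(P[...,2]>24)&(P[...,2]<29)&(abs(P[...,0])<6)&(P[...,1]<-33)&(P[...,1]>-48); q=P[m]; print("ridge",len(q),q.mean(0).round(2))
m=(d>0)&(P[...,2]>41)&(P[...,2]<49)&(r<24); q=P[m]; print("hub/wings",len(q),q.mean(0).round(2),cv2.minAreaRect(q[:,:2].astype(np.float32)))
E
```

```text
slope tcp [  0.8  -1.  109.7] q [-0.41  0.18  1.81  0.45  1.45  0.86] F [ 0.   0.5 -0.9] t 16.575 op 0.44912941845648
nose 70 [  1.25 -25.9   31.14] [-1.2  3.7]
ridge 65 [  1.42 -38.84  25.44]
hub/wings 1117 [ 1.33 -1.53 45.79] ((1.1179885864257812, -0.43785858154296875), (25.156753540039062, 38.96198272705078), 4.42621374130249)
```

View pics/w7.png

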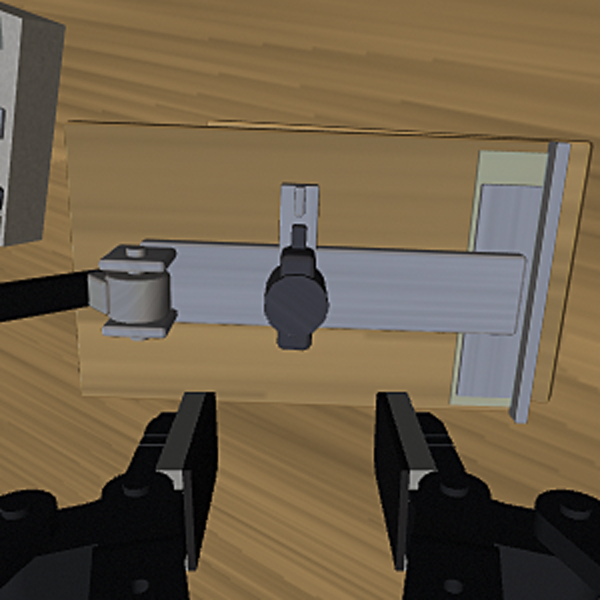

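```bash
python3 - <<'E'
from h import *
here(); gos([163,0,112],0)
E
```

```text
slope tcp [  0.8   0.2 107.3] q [-0.41  0.18  1.81  0.45  1.45  0.86] F [-0.4 -0.4 -0.3] t 16.625 op 0.4513279124815211
d [ 0.0065 -0.1621 -0.0047] r [ 1.000e-03 -1.000e-03 -1.532e+00] rows 8.2
```

>>> {"api": "carry_out", "payload": {"deltas": [0.001,-0.018,-0.005,0,0,-0.17,0.001,-0.036,-0.005,0,0,-0.34,0.002,-0.054,-0.005,0,0,-0.51,0.003,-0.072,-0.005,0,0,-0.68,0.003,-0.09,-0.005,0,0,-0.85]}}

```text
time: 17.25
eef_pos: [0.5533, 0.0741, 0.2249]
tcp_rot: [0.84, 0.477, 0.094, -0.243]
contact_force: [0.2, -0.1, 0.4]
opening: 0.453
finger_force: 0.0
```

```bash
python3 - <<'E'
from h import *
here(); gos([163,0,112],0)
E
```

```text
slope tcp [ 91.3   2.3 108.8] q [-0.29  0.08  1.83  0.47  1.48  0.14] F [ 0.2 -0.1  0.4] t 17.25 op 0.45307839422088997
d [ 0.0573 -0.0432 -0.003 ] r [-0.005 -0.001 -0.678] rows 3.6
```

>>> {"api": "carry_out", "payload": {"deltas": [0.012,-0.009,-0.003,0,0,-0.15,0.026,-0.02,-0.003,0,0,-0.3,0.04,-0.03,-0.003,0,0,-0.46,0.057,-0.043,-0.003,0,0,-0.6,0.057,-0.043,-0.003,0,0,-0.678]}}

```text
time: 17.88
eef_pos: [0.5478, 0.1345, 0.2641]
tcp_rot: [0.633, 0.729, 0.169, -0.197]
contact_force: [-0.1, -0.7, 0.3]
opening: 0.446
finger_force: 0.0
```

>>> {"api": "carry_out", "payload": {"deltas": [0,0,0,0,0,0]}}

```text
time: 18.0
eef_pos: [0.5478, 0.1335, 0.2634]
tcp_rot: [0.635, 0.727, 0.168, -0.198]
contact_force: [-0.3, -0.5, -0.1]
opening: 0.452
finger_force: 0.0
```

```bash
python3 - <<'E'
from h import *
here(); gos([163,0,42],0)
im,d,K,C=cam("scene"); P=(cloud(d,K,C)-O)@A*1000
for n in("scene","side"):
    im,d,K,C=cam(n); P=(cloud(d,K,C)-O)@A*1000
    m=(d>0)&(P[...,0]>85)&(P[...,0]<180)&(P[...,2]>50)&(P[...,2]<125)&(abs(P[...,1])<12)&(im.astype(int).sum(-1)<200); q=P[m]
    print(n,len(q),q.min(0).round(0),q.max(0).round(0)); 
    if len(q)>10:
        w,v=np.linalg.eigh(np.cov(q[:,[0,2]].T)); print(q.mean(0).round(1),np.degrees(np.arctan(v[1,1]/v[0,1])))
E
```

```text
slope tcp [162.1  -0.5 112.4] q [-0.19  0.03  1.81  0.49  1.5  -0.41] F [-0.3 -0.5 -0.1] t 18.0 op 0.45206620630704825
d [ 0.0007 -0.0002  0.0704] r [-0.004 -0.002 -0.006] rows 1.1
scene 112 [99. -8. 50.] [163.   5. 105.]
[131.3  -2.2  77.3] 42.33595228631015
side 97 [94. -7. 51.] [170.   8. 115.]
[134.4   1.8  82.9] 42.08697115998328
```

>>> {"api": "carry_out", "payload": {"deltas": [0,0,0.02,0,0,0,0,0,0.045,0,0,0,0,0,0.065,0,0,0,0.0005,0,0.07,0,0,0,0.0005,0,0.07,0,0,0]}}

```text
time: 18.77
eef_pos: [0.5442, 0.1678, 0.2051]
tcp_rot: [0.635, 0.728, 0.169, -0.196]
contact_force: [0.1, -0.3, -0.4]
opening: 0.448
finger_force: 0.0
```

>>> {"api": "carry_out", "payload": {"deltas": [0,0,0,0,0,0,0,0,0,0,0,0,0,0,0,0,0,0,0,0,0,0,0,0], "grip": 0, "grip_force": 30}}

```text
time: 19.27
eef_pos: [0.5433, 0.1671, 0.2064]
tcp_rot: [0.635, 0.728, 0.169, -0.197]
contact_force: [-5.2, -2.2, 3.4]
opening: 0.161
finger_force: 33.3
```

```bash
python3 - <<'E'
from h import *
here(); print(ctrl.get_state()["finger_force"])
def g(t): 
    a=np.array([-115,18.]); return np.array([np.cos(t)*a[0]+np.sin(t)*a[1], -np.sin(t)*a[0]+np.cos(t)*a[1]])
T=[2.4]+list(np.arange(2.28,-.13,-.12)); base=g(2.4)
for i,t in enumerate(T[1:]):
    d=g(t)-base; print(round(t,2),(d[0]/1000).round(4),(-d[1]/1000).round(4))
    if i%5==4: base=g(t); print()
E
```

```text
slope tcp [163.   -0.7  46. ] q [-0.13  0.07  1.88  0.51  1.38 -0.42] F [-5.2 -2.2  3.4] t 19.275 op 0.16093656857194202
33.26062023639679
2.28 -0.0084 -0.0111
2.16 -0.0181 -0.0212
2.04 -0.0289 -0.03
1.92 -0.0407 -0.0375
1.8 -0.0533 -0.0435

1.68 -0.0132 -0.0045
1.56 -0.0269 -0.0073
1.44 -0.0408 -0.0085
1.32 -0.0548 -0.008
1.2 -0.0686 -0.0058

1.08 -0.0134 0.0038
0.96 -0.0263 0.0092
0.84 -0.0385 0.0161
0.72 -0.0497 0.0243
0.6 -0.0599 0.0339

0.48 -0.0089 0.0107
0.36 -0.0165 0.0224
0.24 -0.0227 0.035
0.12 -0.0273 0.0482
-0.0 -0.0302 0.0618

-0.12 -0.0013 0.0139
```

Gripped; swing it back along the arc.

>>> {"api": "carry_out", "payload": {"deltas": [-0.0084,0,-0.0111,0,0,0,-0.0181,0,-0.0212,0,0,0,-0.0289,0,-0.03,0,0,0,-0.0407,0,-0.0375,0,0,0,-0.0533,0,-0.0435,0,0,0]}}

```text
time: 19.9
eef_pos: [0.5522, 0.1015, 0.2173]
tcp_rot: [0.634, 0.727, 0.17, -0.199]
contact_force: [-4.5, 4.1, 0.5]
opening: 0.152
finger_force: 32.5
```

>>> {"api": "carry_out", "payload": {"deltas": [-0.0132,0,-0.0045,0,0,0,-0.0269,0,-0.0073,0,0,0,-0.0408,0,-0.0085,0,0,0,-0.0548,0,-0.008,0,0,0,-0.0686,0,-0.0058,0,0,0]}}

```text
time: 20.52
eef_pos: [0.5611, 0.0389, 0.1891]
tcp_rot: [0.634, 0.728, 0.17, -0.198]
contact_force: [-5.2, 1.9, 4.8]
opening: 0.156
finger_force: 34.8
```

>>> {"api": "carry_out", "payload": {"deltas": [-0.0134,0,0.0038,0,0,0,-0.0263,0,0.0092,0,0,0,-0.0385,0,0.0161,0,0,0,-0.0497,0,0.0243,0,0,0,-0.0599,0,0.0339,0,0,0]}}

```text
time: 21.15
eef_pos: [0.5664, 0.0019, 0.1294]
tcp_rot: [0.635, 0.728, 0.169, -0.195]
contact_force: [-4.7, -4.6, 4.9]
opening: 0.16
finger_force: 35.2
```

```bash
python3 - <<'E'
from h import *
here(); print(ctrl.get_state()["finger_force"])
E
```

```text
slope tcp [-20.   -0.6  62.8] q [-0.4   0.24  1.84  0.45  1.37 -0.7 ] F [-4.7 -4.6  4.9] t 21.15 op 0.15985750800307197
35.23461878299713
```

>>> {"api": "carry_out", "payload": {"deltas": [-0.0089,0,0.0107,0,0,0,-0.0165,0,0.0224,0,0,0,-0.0227,0,0.035,0,0,0,-0.0273,0,0.0482,0,0,0,-0.0302,0,0.0618,0,0,0]}}

```text
time: 21.78
eef_pos: [0.5658, 0.0054, 0.0595]
tcp_rot: [0.635, 0.728, 0.168, -0.194]
contact_force: [-4.8, -7.7, 2.2]
opening: 0.155
finger_force: 41.1
```

>>> {"api": "carry_out", "payload": {"deltas": [0,0,0.002,0,0,0,0,0,0.004,0,0,0,0,0,0.004,0,0,0]}}

```text
time: 22.15
eef_pos: [0.5656, 0.007, 0.0557]
tcp_rot: [0.636, 0.728, 0.168, -0.194]
contact_force: [-3.1, -9.2, 0.4]
opening: 0.155
finger_force: 41.7
```

```bash
python3 - <<'E'
from h import *
here(); print(ctrl.get_state()["finger_force"])
E
```

```text
slope tcp [-52.3  -0.5  -3.6] q [-0.39  0.33  1.88  0.47  1.25 -0.75] F [-3.1 -9.2  0.4] t 22.15 op 0.154572882651894
41.672367453575134
```

>>> {"api": "carry_out", "payload": {"deltas": [0,0,0.003,0,0,0,0,0,0.005,0,0,0,0,0,0.005,0,0,0]}}

```text
time: 22.52
eef_pos: [0.5653, 0.009, 0.0513]
tcp_rot: [0.636, 0.728, 0.167, -0.193]
contact_force: [-2.8, -11.0, 0.4]
opening: 0.156
finger_force: 42.6
```

```bash
python3 - <<'E'
from h import *
here(); s=ctrl.get_state(); print(s["finger_force"],(s["contact_force"]@A).round(1))
E
```

```text
slope tcp [-52.8  -0.6  -8.5] q [-0.39  0.33  1.88  0.47  1.24 -0.75] F [ -2.8 -11.    0.4] t 22.525 op 0.1559598945918225
42.572665214538574 [-8.9  4.2  5.6]
```

>>> {"api": "carry_out", "payload": {"deltas": [0,0,0.003,0,0,0,0,0,0.005,0,0,0,0,0,0.005,0,0,0]}}

```text
time: 22.9
eef_pos: [0.5651, 0.0108, 0.0479]
tcp_rot: [0.635, 0.729, 0.167, -0.193]
contact_force: [-5.1, -12.4, 5.3]
opening: 0.157
finger_force: 43.9
```

```bash
python3 - <<'E'
from h import *
here(); s=ctrl.get_state(); print(s["finger_force"],(s["contact_force"]@A).round(1))
im,d,K,C=cam('wrist'); P=(cloud(d,K,C)-O)@A*1000
m=(d>0)&(im.astype(int).sum(-1)<150)&(abs(P[...,1]+.3)<5)&(P[...,0]>-38)&(P[...,0]<45)&(P[...,2]>40)&(P[...,2]<80)
q=P[m]; print(len(q),np.polyfit(q[:,0],q[:,2],1))
E
```

```text
slope tcp [-52.9  -0.6 -12.3] q [-0.38  0.34  1.88  0.47  1.23 -0.75] F [ -5.1 -12.4   5.3] t 22.9 op 0.1565843528041945
43.85819971561432 [-7.4  6.8 10.4]
7642 [3.67186237e-03 5.93128730e+01]
```

>>> {"api": "carry_out", "payload": {"deltas": [0,0,0.003,0,0,0,0,0,0.003,0,0,0]}}

```text
time: 23.2
eef_pos: [0.5654, 0.0109, 0.0474]
tcp_rot: [0.635, 0.729, 0.167, -0.193]
contact_force: [-10.0, -17.9, 13.3]
opening: 0.156
finger_force: 44.8
```

>>> {"api": "carry_out", "payload": {"deltas": [0,0,0,0,0,0,0,0,0,0,0,0,0,0,0,0,0,0,0,0,-0.03,0,0,0,0,0,-0.09,0,0,0], "grip": 60}}

```text
time: 23.82
eef_pos: [0.5678, -0.0255, 0.1197]
tcp_rot: [0.635, 0.727, 0.168, -0.2]
contact_force: [0.8, -0.2, 0.8]
opening: 0.596
finger_force: 0.0
```

>>> {"api": "carry_out", "payload": {"deltas": [0,0,-0.05,0,0,0,0,0,-0.07,0,0,0,0,0,-0.07,0,0,0]}}

```text
time: 24.2
eef_pos: [0.5758, -0.0623, 0.1829]
tcp_rot: [0.635, 0.728, 0.17, -0.195]
contact_force: [-0.4, 0.4, -1.4]
opening: 0.6
finger_force: 0.0
```

```bash
python3 - <<'E'
from h import *
here()
im,d,K,C=cam('wrist'); P=(cloud(d,K,C)-O)@A*1000
m=(d>0)&(im.astype(int).sum(-1)<150)&(abs(P[...,1]+.3)<5)&(P[...,0]>-55)&(P[...,0]<45)&(P[...,2]>40)&(P[...,2]<80)
q=P[m]; print(len(q),np.polyfit(q[:,0],q[:,2],1))
cv2.imwrite("pics/w8.png",cv2.resize(im[0:300,170:470],(600,600),interpolation=2)[...,::-1])
r=np.hypot(P[...,0]-1,P[...,1])
m=(d>0)&(P[...,2]>24.5)&(P[...,2]<34)&(r<31)&(r>22)&(P[...,1]<-10)&(abs(P[...,0])<12); q=P[m]
print("nose",len(q),q.mean(0).round(2))
m=(d>0)&(P[...,2]>24)&(P[...,2]<29)&(abs(P[...,0])<6)&(P[...,1]<-33)&(P[...,1]>-48); q=P[m]; print("ridge",len(q),q.mean(0).round(2))
E
```

```text
slope tcp [-49.4  -1.1 141.6] q [-0.49  0.23  1.74  0.42  1.5  -0.72] F [-0.4  0.4 -1.4] t 24.2 op 0.6001388044076995
1561 [2.33307449e-03 5.94524740e+01]
nose 54 [  1.37 -25.54  31.41]
ridge 55 [  1.57 -38.78  25.27]
```

View pics/w8.png

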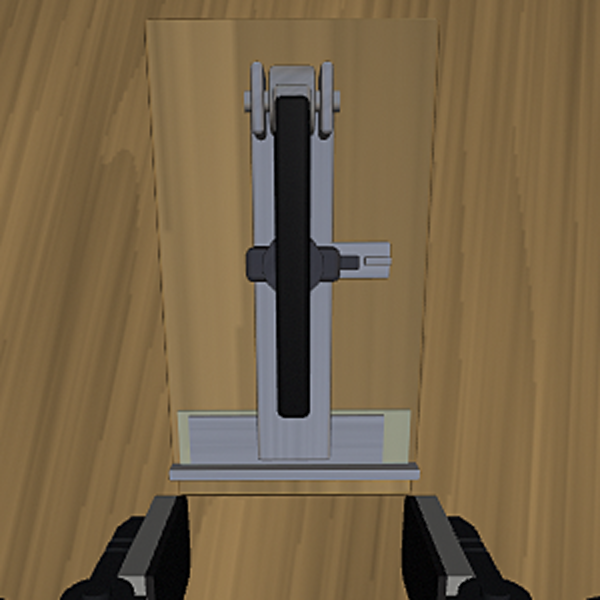

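The lever lies closed (slope 0.002 rad). The nose at (349,263) lines up with the ridge at (378,261), and the robot is clear.

```bash
python3 -c "
from plant import ctrl
print(ctrl.sign_off())"
```

```text
the job is handed in; nothing more can be done
None
```

The job is done and handed in at about 24 s: the lever was opened to its stop, the wing nut was turned clockwise until its nose lined up with the ridge (about 0.04 rad too far, turned back; within about 0.01 rad when last measured), and the lever was closed to its stop, with the pliers, box and glue bottle left alone.

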